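# Put the cleaning brush away in the tester's accessory case and shut the lid

### The arm

A 6-joint arm with a two-finger parallel gripper is mounted at the origin on a cart in front of the work surface, level with it; the furniture and walls round the work are solid. World frame = base frame: x ahead of the robot, y to its left, z up, the work surface at z = 0. Lengths are in m, angles in rad, forces in N, time in s.
With the tool pointing down it reaches from about 0.275 to 0.775 m from the base axis. Payload 14.6 kg.
Tool frame: the origin (TCP) lies midway between the tips of the shut fingers; the grasp point (between the pads) lies behind it (ctrl.grip_depth is the z of the grasp point in the tool frame, in m); z points along the fingers, y is the line along which they close (so a half turn about z gives the same grasp; the last joint's range is limited). The gripper opens to 85 mm and grips with 20 to 120 N. Pads are 22 mm wide; open, the fingers measure 114 mm over their backs; the gripper's body (76 mm by 85 mm) begins 54 mm behind the grasp point. The pads swing forward as they close: fully open they stand 13 mm farther back than shut.
Start: joints at [1.194, 0.263, -0.048, 1.259, 0, 1.415], TCP at [0.115, 0.512, 0.198] pointing down, gripper open.
Joint ranges: [-2.65, 2.65], [-0.89, 1.7], [-1.18, 1.37], [-2.13, 2.11], [-1.35, 1.29], [-3.14, 3.14]. Speed limits (rad/s): [1.89, 1.89, 2.57, 2.79, 3.14, 3.14].

### API

Orientations are given as a 3x3 rotation matrix whose columns are the frame's x, y, z axes.
In Python, from rig import ctrl, viewer, ticket gives the robot as it stands. The module is installed in compiled form; this text tells all that it offers.
- The arm moves only by the tool apply_moves, never from a script. Its argument "increments" is a list that holds one entry, the list of rows, each a list of 4 numbers: the shift along the tool's x, y, z in mm, then the turn about the tool's z in degrees. A call has exactly 8 rows; each row shifts and turns the commanded pose from where the row before left it, along the tool's axes as they then stand; what a row does not reach is not made up. A row lasts 1/12 s, in which the tool goes at most 41.7 mm and 7.16 degrees, less where a joint would pass 70% of its speed; a pose out of reach is approached as far as the arm can. A call is refused whole if a number of a shift passes 41.7 or a number of a turn 7.16, either way. A call with a gripper value outside its range is refused whole. "grip" is the finger opening in mm, from 0 to 85.4, set as the call begins (left out, the last holds). The fingers move at their own pace and stop on an object; the grip force is fixed at half the most. Time passes only in rows, so rows that do not move let the fingers close, or fill a call up. It gives the time, the measured TCP pose, the force, the opening and the grip force at its end, in the units of the state.
- ctrl.get_state(): the state, without advancing time (a new reading comes with each control period).
- viewer.grab_frame(name): name is "side" or "top" or "wrist"; returns a dict with "color" (400x640x3 uint8, red, green, blue), "z_map" (400x640 float32, m along the optical axis (not along the pixel's ray), 0 where there is no reading), "camera_matrix" (3x3 intrinsics, pixels), "cam_to_world" (4x4, takes a point from camera to world coordinates). Camera axes: x right, y down, z forward; pixel columns grow to the right and rows downward; lengths in m; the calibration is good to about 2 mm. A picture is of the moment at which its call begins.
- ticket.sign_off(): hands the job in; it is judged then, once.
Trained networks look in a picture, given as the dict that the camera call returned (one of the last four; its "shot" number tells which), for a name from the list of things; names that differ only in an ending like _2 or _b are one class to them, and where a whole thing is asked for, a point or a joint stands for the part that bears it (a point fixed in the world has none). Each returns a list of dicts, best first, with "p" (0 to 1); they miss things now and then, are a little off and sometimes report something else, mostly with a low value. They report only what shows in the picture. A call takes as long as a camera call.
- viewer.regions_of(picture, target): "region" (400x640 bool, what is visible of it).
- viewer.tip_of(picture, target): "position" ([x, y, z] in m, in world coordinates, good to about 4 mm: a listed point, or the origin of a listed thing).
The state is a dict: "time": time; "joint_positions": joint angles; "qd": joint speeds; "joint_efforts": joint torques, N m; "eef_pos": TCP position; "ee_rot": TCP orientation; "wrist_force": force on the tool from outside, world axes, zero at the start; "moment": the same for the moment, N m; "width": opening from 0.0 (shut) to 1.0 (fully open); "grip_force": force on a finger pad.
Only numpy, scipy, OpenCV 4.12 (cv2) and the standard library are available. Lean on these libraries where they do the work, as an engineer would, in place of code of your own. Each camera call takes 0.05 s, during which the arm holds its last target. There are 200 camera calls.

### The job

Take the cleaning brush from its sloped rest and lay it down level, without dropping it, in the empty front compartment of the open accessory case, and let go of it there. When no part of it stands above the rim, close the lid fully without slamming it, and leave the other things on the bench undisturbed.

Things in the scene. Friction and masses are not known exactly. Their poses are not given: they have to be found in the camera images.
- brush: Straight cleaning brush, wooden handle, short bristle head, about 40 g. A bar 12 mm wide (its x), 160 mm long (its y, -78 to +82 mm; bristles at -y), 15 mm high (its z, 0 to 15 mm). Origin on its underside near mid length, 91 mm above the bench at the start, when it lies in the rest sloping 38 degrees: bristles up, toward the robot's left, z square to the slope.
- brush_head (a point): Bristle end of the brush, on its centre line (brush frame 0, -78, 7.5 mm).
- brush_butt (a point): Handle end of the brush, on its centre line (brush frame 0, 82, 7.5 mm).
- rest: Fixed sloped grey brush rest, foot 70 (x) x 150 (y) x 8 mm; origin under its centre, +y toward the high end (the robot's left). Two saddles 31 mm wide hold the brush between ears 11 mm high, with 90 mm free between the saddles, round the brush's origin, for fingers; a bar lies 26 mm under the brush. A stop plate bears on the brush's lower end: lift the brush square to the slope.
- kit_case: Fixed grey open case, 156 (x) x 210 (y) x 45 mm high, walls and floor 5 mm; origin under its centre, hinge along its far (+x) side. Empty front compartment: x -73 to +9 mm, y -100 to +100 mm, floor at z = 5 mm, rim at z = 45 mm. Behind it a rubber insert, top at z = 25 mm, carries two fixed round steel blocks 56 mm wide, tops at z = 37 mm.
- slot (a point): Centre of the front compartment's floor (case frame -32, 0, 5 mm); its axes are those of the case.
- kit_lid (a joint): Lid angle, rad: 0 = shut flat on the rim, 1.57 = upright, 1.95 = most. Turns about the case's y. Starts at 1.5 to 1.85. The hinge is stiff (0.28 N m): the lid stays where it is left and must be pushed all the way down (2 to 3 N near its edge). Flat plate 156 x 210 x 8 mm, 0.25 kg, with a steel lip 60 mm wide standing 11 mm out from the middle of its free edge.
- lid_hinge (a point): Middle of the hinge line, at the lid's inner face (case frame 78, 0, 45.5 mm).
- lid_edge (a point): Middle of the lid's free edge on its outer face (156 mm from the hinge, 8 mm off the inner face); the upper far edge when the lid stands open.
- jar: Clear glass jar of swabs, 68 mm wide, 82 mm high, loose bystander; origin under its centre.
- brown_bottle: Brown bottle with a black cap, 54 mm wide, 132 mm high, loose bystander; origin under its centre.
- mug: Spotted mug, 78 x 114 x 93 mm, loose bystander; origin under its centre.

How it is judged:
On the way, in this order (a step that is already met when the one before it is completed fails the run):
1. The brush is lowered level into the front compartment, all of it below the rim, while still held and with the lid open (x of brush_head in the frame of kit_case between -0.074 and 0.01 m and y of brush_head in the frame of kit_case between -0.101 and 0.101 m and z of brush_head in the frame of kit_case between 0.003 and 0.04 m and x of brush_butt in the frame of kit_case between -0.074 and 0.01 m and y of brush_butt in the frame of kit_case between -0.101 and 0.101 m and z of brush_butt in the frame of kit_case between 0.003 and 0.04 m and angle between brush's own y axis and vertical between 1.37 and 1.77 rad and contact force between the fingers and brush above 0.3 N and value of joint kit_lid above 0.8 rad), for 0.05 s.
2. The brush lies let go and at rest in the front compartment, no part above the rim, the lid still open (x of brush_head in the frame of kit_case between -0.074 and 0.01 m and y of brush_head in the frame of kit_case between -0.101 and 0.101 m and z of brush_head in the frame of kit_case between 0.003 and 0.04 m and x of brush_butt in the frame of kit_case between -0.074 and 0.01 m and y of brush_butt in the frame of kit_case between -0.101 and 0.101 m and z of brush_butt in the frame of kit_case between 0.003 and 0.04 m and contact force between the fingers and brush below 0.05 N and linear speed of brush below 0.02 m/s and value of joint kit_lid above 0.8 rad), for 0.2 s.
At the end, for the whole second after the job is handed in: The brush lies at rest inside the front compartment, both ends within its walls and their centre lines under z = 40 mm in the case (rim at 45 mm), and the lid is shut to within 0.04 rad (x of brush_head in the frame of kit_case between -0.074 and 0.01 m and y of brush_head in the frame of kit_case between -0.101 and 0.101 m and z of brush_head in the frame of kit_case between 0.003 and 0.04 m and x of brush_butt in the frame of kit_case between -0.074 and 0.01 m and y of brush_butt in the frame of kit_case between -0.101 and 0.101 m and z of brush_butt in the frame of kit_case between 0.003 and 0.04 m and value of joint kit_lid below 0.04 rad and linear speed of brush below 0.02 m/s); the robot touches nothing.
It fails at once if the lid is slammed (closing faster than 3 rad/s) (velocity of joint kit_lid below -3 rad/s).
It fails at once if the swab jar is moved more than 30 mm or tipped (distance of jar from where it was at the start of the episode above 0.03 m or angle between jar's own z axis and vertical above 0.3 rad).
It fails at once if the brown bottle is moved more than 30 mm or tipped (distance of brown_bottle from where it was at the start of the episode above 0.03 m or angle between brown_bottle's own z axis and vertical above 0.3 rad).
It fails at once if the mug is moved more than 30 mm or tipped (distance of mug from where it was at the start of the episode above 0.03 m or angle between mug's own z axis and vertical above 0.3 rad).
It also fails if it takes over 58 s, if anything falls off the work surface, if the arm or the gripper's body presses on something with over 40 N, if the wrist force passes 120 N, or if a joint passes its speed limit or range.

## Working session

There is one attempt and no reset: what is moved stays moved. The work goes in short steps, Python scripts to look and compute and a tool call to move; the robot and the scene stay as the last step left them, time stands still between calls to the robot, and variables do not carry over. Pictures are saved under pics/ and viewed, at most 10 in all, crops included, and the job is handed in when it is done.

Besides the shell and the picture viewer there is one more tool, called after "Request:" in YAML: its name, and indented under it one key for each argument. apply_moves: Moves the arm, as the interface text tells. Its arguments: {"type":"object","properties":{"increments":{"type":"array","items":{"type":"array","items":{"type":"array","items":{"type":"number"}}}},"grip":{"type":"number"}},"required":["increments"]}

```bash
mkdir -p pics; cat > h.py <<'E'
import numpy as np, cv2
from rig import ctrl, viewer, ticket
np.set_printoptions(precision=4,suppress=True)
def cloud(p,m=None):
    z=p["z_map"]; K=p["camera_matrix"]; v,u=np.nonzero((z>0)&(m if m is not None else True))
    d=z[v,u]; c=np.stack([(u-K[0,2])*d/K[0,0],(v-K[1,2])*d/K[1,1],d,np.ones_like(d)])
    return (p["cam_to_world"]@c)[:3].T
def save(p,n): cv2.imwrite("pics/"+n,p["color"][:,:,::-1])
E
python3 - <<'E'
from h import *
s=ctrl.get_state(); print(s["eef_pos"],s["ee_rot"],ctrl.grip_depth,s["time"],s["width"])
for c in ["side","top"]:
    p=viewer.grab_frame(c); save(p,c+"0.png")
    print(c,p["cam_to_world"][:3,3])
    for t in ["brush","brush_head","brush_butt","rest","kit_case","slot","lid_hinge","lid_edge","jar","brown_bottle","mug"]:
        print(t,[(np.array(r["position"]).round(3),round(r["p"],2)) for r in viewer.tip_of(p,t)[:2]])
    for t in ["brush","kit_case","kit_lid","rest"]:
        for r in viewer.regions_of(p,t)[:1]:
            c_=cloud(p,r["region"]); print(t,round(r["p"],2),len(c_), np.percentile(c_,[2,50,98],axis=0))
            np.save(f"{c}_{t}.npy",c_)
E
```

```text
[0.1154 0.5119 0.1973] [[-0.9755  0.22   -0.0004]
 [ 0.22    0.9755 -0.001 ]
 [ 0.0002 -0.001  -1.    ]] -0.0187 0.0 1.0019993424940237
side [ 0.4444 -0.992   0.8253]
brush [(array([0.516, 0.177, 0.091]), 0.45), (array([0.615, 0.39 , 0.001]), 0.25)]
brush_head [(array([0.51 , 0.234, 0.147]), 0.68)]
brush_butt [(array([0.524, 0.109, 0.042]), 0.62)]
rest [(array([ 0.52 ,  0.178, -0.001]), 0.6)]
kit_case [(array([ 0.533, -0.224, -0.   ]), 0.91), (array([0.507, 0.236, 0.146]), 0.43)]
slot [(array([ 0.497, -0.218,  0.003]), 0.78), (array([0.611, 0.389, 0.001]), 0.36)]
lid_hinge [(array([ 0.612, -0.234,  0.044]), 0.98)]
lid_edge [(array([ 0.659, -0.242,  0.195]), 0.9), (array([ 0.607, -0.234,  0.047]), 0.19)]
jar [(array([ 0.717, -0.014, -0.003]), 0.51)]
brown_bottle [(array([0.615, 0.388, 0.002]), 0.89)]
mug [(array([ 0.612, -0.459, -0.004]), 0.8), (array([ 0.607, -0.234,  0.048]), 0.68)]
brush 0.63 86 [[0.5044 0.1117 0.0516]
 [0.5141 0.1754 0.0999]
 [0.5241 0.2286 0.1452]]
kit_case 0.97 5390 [[ 0.451  -0.3404  0.0009]
 [ 0.5578 -0.2396  0.031 ]
 [ 0.6509 -0.1187  0.1933]]
kit_lid 0.87 15
[... 510 characters left out ...]
0.496, -0.217,  0.006]), 0.68)]
lid_hinge [(array([ 0.612, -0.236,  0.043]), 0.69)]
lid_edge [(array([0.507, 0.235, 0.143]), 0.73), (array([ 0.654, -0.242,  0.195]), 0.56)]
jar [(array([ 0.714, -0.013, -0.001]), 0.79)]
brown_bottle [(array([0.615, 0.394, 0.003]), 0.63)]
mug [(array([ 0.612, -0.467,  0.001]), 0.89)]
brush 0.43 180 [[0.506  0.1158 0.0435]
 [0.5163 0.1818 0.1069]
 [0.5305 0.2346 0.1493]]
kit_case 0.72 5444 [[ 0.4518 -0.3308 -0.0016]
 [ 0.5782 -0.2296  0.0352]
 [ 0.6574 -0.1233  0.196 ]]
kit_lid 0.55 1988 [[ 0.6034 -0.3354  0.0474]
 [ 0.6333 -0.2372  0.134 ]
 [ 0.6622 -0.1369  0.2021]]
rest 0.9 905 [[ 0.4791  0.1062 -0.0006]
 [ 0.5068  0.1765  0.01  ]
 [ 0.5533  0.2521  0.1269]]
```

View images.

View pics/side0.png

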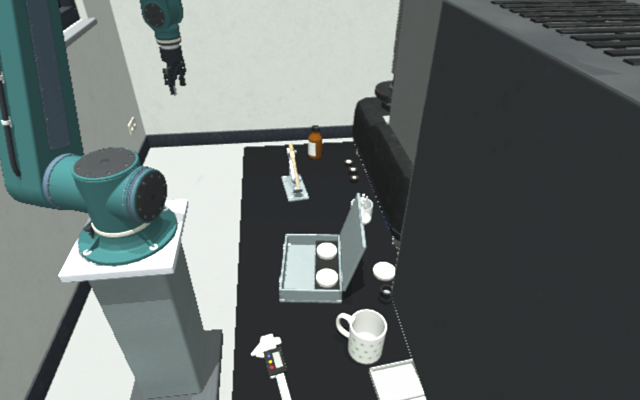

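View pics/top0.png

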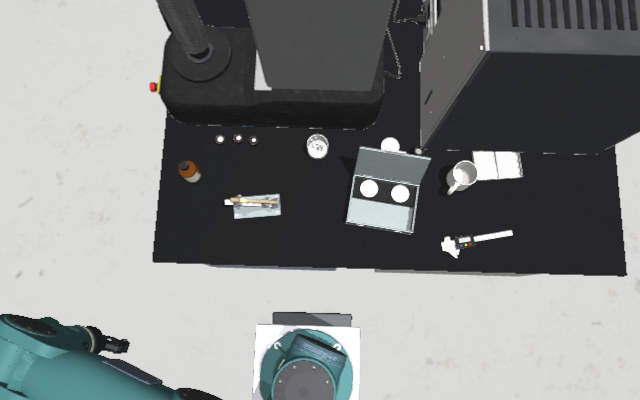

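```bash
python3 - <<'E'
from h import *
for c in ["side","top"]:
    b=np.load(f"{c}_brush.npy"); b=b[b[:,2]>.04]; 
    l=cv2.fitLine(b.astype(np.float32),cv2.DIST_HUBER,0,.001,.001).ravel(); print("brush",l, np.degrees(np.arctan2(l[0],-l[1])),np.degrees(np.arcsin(l[2])))
    k=np.load(f"{c}_kit_lid.npy"); k=k[k[:,2]>.07]
    for _ in range(3):
        m=k.mean(0); n=np.linalg.svd(k-m)[2][2]; d=np.abs((k-m)@n); k=k[d<2.5*d.std()]
    n*=np.sign(n[0]); print("lid",m,n,"yaw",np.degrees(np.arctan2(n[1],n[0])),"theta",np.pi/2+np.arctan2(-n[2],np.hypot(*n[:2])),d.std())
    f=np.load(f"{c}_kit_case.npy"); f=f[np.abs(f[:,2]-.045)<.006][:,:2]; print(cv2.minAreaRect(f.astype(np.float32)))
E
```

```text
brush [-0.0929  0.7772  0.6223  0.5139  0.1699  0.0984] -173.1862 38.486504
lid [ 0.631  -0.2521  0.1399] [ 0.955  -0.1298 -0.2667] yaw -7.741052527869495 theta 1.8407346327169791 0.0004903013159354069
((0.5306957364082336, -0.2251080423593521), (0.21518753468990326, 0.15988342463970184), 82.76026153564453)
brush [-0.0925  0.7764  0.6235  0.5152  0.1844  0.1094] -173.20471 38.56923
lid [ 0.6351 -0.2365  0.139 ] [ 0.9552 -0.1326 -0.2647] yaw -7.905022984956926 theta 1.8387306694056962 0.0005982392615209743
((0.5359093546867371, -0.22261543571949005), (0.2104937881231308, 0.1643567532300949), 82.29418182373047)
```

```bash
cat >> h.py <<'E'
def plan(pos,yaw,n,start=None,rd=1):
    """rows to move TCP to pos with tool y at world yaw (deg), tool pointing down"""
    s=ctrl.get_state(); p=np.array(s["eef_pos"]) if start is None else np.array(start[:3])
    R=np.array(s["ee_rot"]); w=np.degrees(np.arctan2(R[1,1],R[0,1])) if start is None else start[3]
    dw=(yaw-w+180)%360-180; d=(np.array(pos)-p)/n; rows=[]
    for i in range(n):
        a=np.radians(w+dw*i/n); y=np.array([np.cos(a),np.sin(a),0]); z=np.array([0,0,-1.]); x=np.cross(y,z)
        rows.append([round(1000*float(d@x),rd),round(1000*float(d@y),rd),round(1000*float(d@z),rd),round(-dw/n,2)])
    return rows
E
python3 - <<'E'
from h import *
r=plan([.516,.174,.2],6.8,16)
print(r[:8]);print(r[8:])
p=viewer.grab_frame("top"); q=viewer.grab_frame("side")
c=np.vstack([cloud(p),cloud(q)]); c=c[(c[:,2]>.06)&(c[:,2]<.5)&(c[:,0]>.6)&(c[:,0]<.9)&(c[:,1]>-.4)&(c[:,1]<0.05)]
for y in np.arange(-.4,.05,.05):
    k=c[(c[:,1]>=y)&(c[:,1]<y+.05)]; h=[(round(x,2),round(float(k[(k[:,0]>=x)&(k[:,0]<x+.04),2].max(initial=0)),2)) for x in np.arange(.6,.88,.04)]
    print(round(y,2),h)
E
```

```text
[[-29.1, -15.1, -0.1, np.float64(4.41)], [-30.1, -12.8, -0.1, np.float64(4.41)], [-31.0, -10.5, -0.1, np.float64(4.41)], [-31.8, -8.1, -0.1, np.float64(4.41)], [-32.3, -5.6, -0.1, np.float64(4.41)], [-32.6, -3.1, -0.1, np.float64(4.41)], [-32.8, -0.6, -0.1, np.float64(4.41)], [-32.7, 1.9, -0.1, np.float64(4.41)]]
[[-32.5, 4.4, -0.1, np.float64(4.41)], [-32.0, 6.9, -0.1, np.float64(4.41)], [-31.4, 9.4, -0.1, np.float64(4.41)], [-30.6, 11.7, -0.1, np.float64(4.41)], [-29.6, 14.1, -0.1, np.float64(4.41)], [-28.4, 16.3, -0.1, np.float64(4.41)], [-27.1, 18.4, -0.1, np.float64(4.41)], [-25.6, 20.4, -0.1, np.float64(4.41)]]
-0.4 [(np.float64(0.6), 0.0), (np.float64(0.64), 0.0), (np.float64(0.68), 0.5), (np.float64(0.72), 0.49), (np.float64(0.76), 0.0), (np.float64(0.8), 0.0), (np.float64(0.84), 0.0), (np.float64(0.88), 0.0)]
-0.35 [(np.float64(0.6), 0.2), (np.float64(0.64), 0.2), (np.float64(0.68), 0.5), (np.float64(0.72), 0.5), (np.float64(0.76), 0.5), (np.float64(0.8), 0.5), (np.float64(0.84), 0.5), (np.float64(0.88), 0.5)]
-0.3 [(np.float64(0.6), 0.19), (np.float64(0.64), 0.21), (np.floa
[... 684 characters left out ...]
.27), (np.float64(0.8), 0.5), (np.float64(0.84), 0.0), (np.float64(0.88), 0.0)]
-0.1 [(np.float64(0.6), 0.0), (np.float64(0.64), 0.0), (np.float64(0.68), 0.0), (np.float64(0.72), 0.09), (np.float64(0.76), 0.27), (np.float64(0.8), 0.5), (np.float64(0.84), 0.0), (np.float64(0.88), 0.0)]
-0.05 [(np.float64(0.6), 0.0), (np.float64(0.64), 0.0), (np.float64(0.68), 0.09), (np.float64(0.72), 0.12), (np.float64(0.76), 0.27), (np.float64(0.8), 0.5), (np.float64(0.84), 0.0), (np.float64(0.88), 0.0)]
-0.0 [(np.float64(0.6), 0.0), (np.float64(0.64), 0.0), (np.float64(0.68), 0.08), (np.float64(0.72), 0.11), (np.float64(0.76), 0.27), (np.float64(0.8), 0.5), (np.float64(0.84), 0.0), (np.float64(0.88), 0.0)]
```

Request:
apply_moves:
  increments:
    - [[-29.1,-15.1,0,4.41],[-30.1,-12.8,0,4.41],[-31,-10.5,0,4.41],[-31.8,-8.1,0,4.41],[-32.3,-5.6,0,4.41],[-32.6,-3.1,0,4.41],[-32.8,-0.6,0,4.41],[-32.7,1.9,0,4.41]]
  grip: 60

```text
time: 2.37
eef_pos: [0.3167, 0.3417, 0.1979]
ee_rot: [[-0.666, 0.746, 0.0], [0.746, 0.666, 0.0], [0.0, 0.0, -1.0]]
wrist_force: [0.2, 1.2, 0.5]
width: 0.705
grip_force: 0.0
```

Request:
apply_moves:
  increments:
    - [[-32.5,4.4,0,4.41],[-32,6.9,0,4.41],[-31.4,9.4,0,4.41],[-30.6,11.7,0,4.41],[-29.6,14.1,0,4.41],[-28.4,16.3,0,4.41],[-27.1,18.4,0,4.41],[-25.6,20.4,0,4.41]]

```text
time: 3.03
eef_pos: [0.5169, 0.1723, 0.1978]
ee_rot: [[-0.113, 0.994, 0.0], [0.994, 0.113, 0.0], [0.0, 0.0, -1.0]]
wrist_force: [-0.2, 0.8, -0.0]
width: 0.701
grip_force: 0.0
```

```bash
python3 - <<'E'
from h import *
p=viewer.grab_frame("wrist"); save(p,"w1.png")
s=ctrl.get_state(); print(s["eef_pos"],s["ee_rot"],s["time"],s["width"],s["joint_positions"])
for t in ["brush","brush_head","brush_butt","rest"]:
    print(t,[(np.array(r["position"]).round(4),round(r["p"],2)) for r in viewer.tip_of(p,t)[:2]])
for r in viewer.regions_of(p,"brush")[:1]:
    c=cloud(p,r["region"]); print(r["p"],len(c),np.percentile(c,[1,50,99],axis=0))
    l=cv2.fitLine(c.astype(np.float32),cv2.DIST_HUBER,0,.001,.001).ravel(); print(l)
    k=c[np.abs(c[:,1]-.174)<.01]; print(np.percentile(k,[2,50,98],axis=0))
E
```

```text
[0.5208 0.1693 0.1972] [[-0.105   0.9945  0.0013]
 [ 0.9945  0.105  -0.0012]
 [-0.0014  0.0012 -1.    ]] 3.0833 0.7044271708727234 [ 0.1663  0.3015  0.0055  1.2736 -0.0014  1.6319]
brush [(array([0.5235, 0.1756, 0.0907]), 0.61)]
brush_head [(array([0.5074, 0.2325, 0.1431]), 0.68)]
brush_butt [(array([0.5228, 0.1059, 0.0413]), 0.66)]
rest [(array([ 0.5171,  0.1781, -0.0022]), 0.81)]
0.64 1306 [[0.5042 0.1122 0.0534]
 [0.5145 0.2025 0.126 ]
 [0.5266 0.2387 0.1496]]
[-0.0753  0.7806  0.6205  0.5142  0.2005  0.1241]
[[0.5109 0.1647 0.0954]
 [0.5163 0.1753 0.1026]
 [0.5212 0.1837 0.1105]]
```

View pics/w1.png

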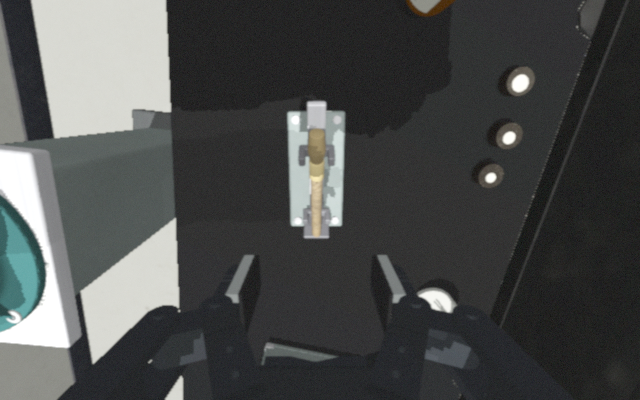

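```bash
python3 - <<'E'
from h import *
print(plan([.5163,.176,.197],6.5,1))
E
```

```text
[[1.7, 1.3, 0.8, np.float64(0.3)]]
```

Request:
apply_moves:
  increments:
    - [[1.5,1.3,8,0.3],[0,0,20,0],[0,0,22,0],[0,0,22,0],[0,0,20,0],[0,0,14,0],[0,0,9,0],[0,0,0,0]]

```text
time: 4.0
eef_pos: [0.5155, 0.1757, 0.0811]
ee_rot: [[-0.113, 0.994, -0.002], [0.994, 0.113, -0.0], [-0.0, -0.003, -1.0]]
wrist_force: [-0.7, 0.3, 0.3]
width: 0.703
grip_force: 0.0
```

```bash
python3 - <<'E'
from h import *
s=ctrl.get_state(); print(s["eef_pos"],s["wrist_force"],s["time"],s["width"])
print(plan([.5163,.176,.081],6.5,1))
E
```

```text
[0.5155 0.1757 0.0811] [-0.6748  0.2592  0.3262] 4.0 0.7025779400432125
[[0.2, 0.9, 0.1, np.float64(-0.01)]]
```

Close.

Request:
apply_moves:
  increments:
    - [[0,0.5,0,0],[0,0,0,0],[0,0,0,0],[0,0,0,0],[0,0,0,0],[0,0,0,0],[0,0,0,0],[0,0,0,0]]
  grip: 0

```text
time: 4.67
eef_pos: [0.5174, 0.1753, 0.0828]
ee_rot: [[-0.112, 0.994, 0.0], [0.994, 0.112, 0.0], [0.0, 0.0, -1.0]]
wrist_force: [-0.8, 0.1, 0.4]
width: 0.005
grip_force: 0.0
```

```bash
python3 - <<'E'
from h import *
s=ctrl.get_state(); print(s["eef_pos"],s["wrist_force"],s["time"],s["width"],s["grip_force"])
q=viewer.grab_frame("wrist"); p=viewer.grab_frame("side"); t=viewer.grab_frame("top")
def crop(a,v,u,n,k): return cv2.resize(a["color"][v-n:v+n,u-n:u+n],(k,k),interpolation=cv2.INTER_CUBIC)
a=np.hstack([crop(p,175,295,50,390),crop(t,205,255,50,390)])
cv2.imwrite("pics/m.png",a[:,:,::-1]); save(q,"w2.png")
for n,f in (("w",q),("s",p),("t",t)):
  for m in ["brush","brush_head","brush_butt"]:
    print(n,m,[(np.array(r["position"]).round(4),round(r["p"],2)) for r in viewer.tip_of(f,m)[:2]])
E
```

```text
[0.5174 0.1753 0.0828] [-0.7505  0.061   0.448 ] 4.6667 0.004545919516649997 0.0
w brush [(array([0.52  , 0.1761, 0.0897]), 0.68)]
w brush_head [(array([0.508 , 0.233 , 0.1439]), 0.74)]
w brush_butt []
s brush [(array([0.5175, 0.176 , 0.0915]), 0.42)]
s brush_head []
s brush_butt [(array([0.5251, 0.109 , 0.0431]), 0.66)]
t brush [(array([0.5178, 0.1756, 0.0893]), 0.43)]
t brush_head [(array([ 0.6084, -0.2312,  0.0414]), 0.39)]
t brush_butt [(array([0.5249, 0.1094, 0.0449]), 0.46)]
```

View pics/m.png

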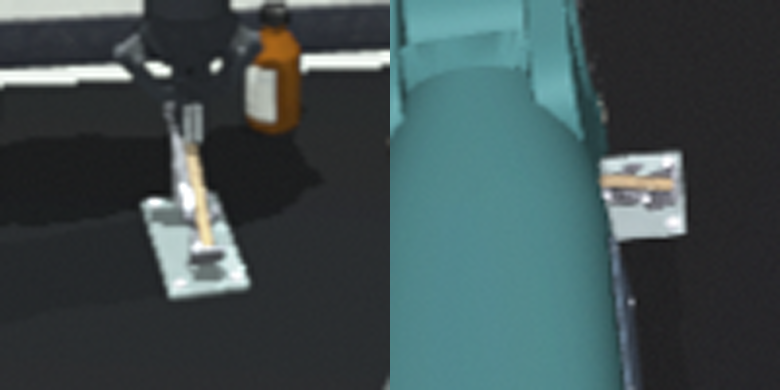

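View pics/w2.png

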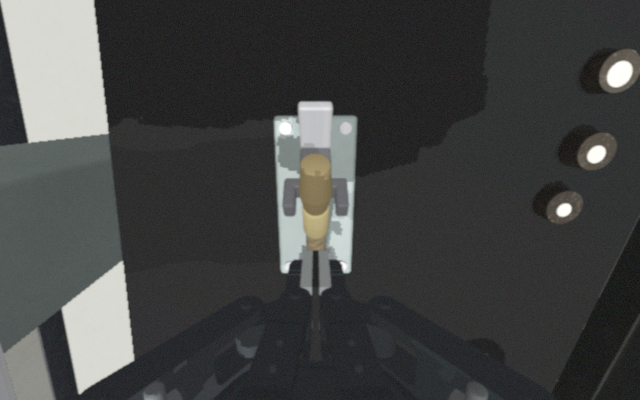

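```bash
python3 - <<'E'
from h import *
p=viewer.grab_frame("wrist"); K=p["camera_matrix"]; T=p["cam_to_world"]
for v in range(225,300,8):
    o=[]
    for u in (303,309,316,322,328):
        d=p["z_map"][v,u]; w=T@np.array([(u-K[0,2])*d/K[0,0],(v-K[1,2])*d/K[1,1],d,1]); o.append(w[:3].round(3).tolist())
    print(v,o)
e=np.array(ctrl.get_state()["eef_pos"]); c=np.linalg.inv(T)@np.r_[e,1]; print("tcp pixel",K@c[:3]/c[2])
E
```

```text
225 [[0.507, 0.153, 0.007], [0.51, 0.203, 0.127], [0.513, 0.204, 0.128], [0.516, 0.203, 0.126], [0.53, 0.156, 0.007]]
233 [[0.508, 0.145, 0.008], [0.511, 0.196, 0.121], [0.514, 0.197, 0.123], [0.517, 0.197, 0.122], [0.531, 0.148, 0.007]]
241 [[0.509, 0.137, 0.008], [0.511, 0.187, 0.112], [0.515, 0.189, 0.116], [0.519, 0.188, 0.112], [0.532, 0.14, 0.008]]
249 [[0.51, 0.129, 0.008], [0.512, 0.179, 0.106], [0.516, 0.181, 0.109], [0.52, 0.18, 0.105], [0.534, 0.131, 0.007]]
257 [[0.509, 0.185, 0.127], [0.512, 0.186, 0.128], [0.515, 0.186, 0.127], [0.518, 0.186, 0.126], [0.521, 0.187, 0.127]]
265 [[0.509, 0.185, 0.134], [0.512, 0.186, 0.135], [0.515, 0.186, 0.135], [0.518, 0.186, 0.135], [0.521, 0.187, 0.135]]
273 [[0.509, 0.186, 0.143], [0.512, 0.186, 0.143], [0.515, 0.186, 0.143], [0.518, 0.186, 0.142], [0.521, 0.187, 0.143]]
281 [[0.51, 0.186, 0.15], [0.512, 0.186, 0.149], [0.515, 0.186, 0.149], [0.518, 0.186, 0.149], [0.52, 0.187, 0.149]]
289 [[0.51, 0.187, 0.156], [0.512, 0.184, 0.153], [0.515, 0.185, 0.154], [0.518, 0.186, 0.154], [0.52, 0.187, 0.156]]
297 [[0.51, 0.187, 0.162], [0.512, 0.186, 0.161], [0.516, 0.181, 0.153], [0.518, 0.187, 0.161], [0.52, 0.188, 0.162]]
tcp pixel [317.0419 239.0921   1.    ]
```

```bash
python3 - <<'E'
from h import *
p=viewer.grab_frame("side"); K=p["camera_matrix"]; T=p["cam_to_world"]
for v in range(146,172,2):
    o=[]
    for u in (291,293,295,297):
        d=p["z_map"][v,u]; w=T@np.array([(u-K[0,2])*d/K[0,0],(v-K[1,2])*d/K[1,1],d,1]); o.append(w[:3].round(3).tolist())
    print(v,o)
E
```

```text
146 [[0.508, 0.166, 0.173], [0.516, 0.187, 0.161], [0.521, 0.166, 0.173], [0.528, 0.168, 0.171]]
148 [[0.508, 0.162, 0.168], [0.515, 0.179, 0.158], [0.52, 0.159, 0.169], [0.528, 0.17, 0.162]]
150 [[0.508, 0.166, 0.158], [0.515, 0.178, 0.151], [0.521, 0.164, 0.159], [0.527, 0.161, 0.16]]
152 [[0.507, 0.167, 0.15], [0.514, 0.165, 0.151], [0.52, 0.163, 0.152], [0.527, 0.17, 0.147]]
154 [[0.507, 0.168, 0.142], [0.514, 0.166, 0.143], [0.52, 0.162, 0.144], [0.527, 0.169, 0.14]]
156 [[0.507, 0.169, 0.133], [0.514, 0.169, 0.133], [0.52, 0.162, 0.137], [0.527, 0.173, 0.13]]
158 [[0.507, 0.168, 0.127], [0.513, 0.16, 0.131], [0.52, 0.163, 0.129], [0.527, 0.174, 0.122]]
160 [[0.508, 0.187, 0.108], [0.513, 0.163, 0.121], [0.52, 0.171, 0.116], [0.54, 0.363, -0.001]]
162 [[0.509, 0.212, 0.084], [0.444, -0.992, 0.825], [0.532, 0.352, -0.003], [0.54, 0.356, -0.006]]
164 [[0.508, 0.207, 0.079], [0.513, 0.169, 0.102], [0.531, 0.339, -0.004], [0.538, 0.336, -0.003]]
166 [[0.508, 0.203, 0.074], [0.513, 0.17, 0.094], [0.519, 0.169, 0.094], [0.537, 0.315, 0.001]]
168 [[0.507, 0.2, 0.067], [0.444, -0.992, 0.825], [0.519, 0.162, 0.09], [0.536, 0.306, -0.002]]
170 [[0.506, 0.187, 0.067], [0.512, 0.16, 0.084], [0.518, 0.156, 0.086], [0.535, 0.297, -0.005]]
```

Request:
apply_moves:
  increments:
    - [[0,0,0,0],[0,0,0,0],[0,0,0,0],[0,0,0,0],[0,0,10,0],[0,0,14,0],[0,0,14,0],[0,0,0,0]]
  grip: 60

```text
time: 6.03
eef_pos: [0.5161, 0.1751, 0.0427]
ee_rot: [[-0.112, 0.994, -0.003], [0.994, 0.112, -0.001], [-0.0, -0.003, -1.0]]
wrist_force: [0.0, -0.2, -0.7]
width: 0.7
grip_force: 0.0
```

Request:
apply_moves:
  increments:
    - [[0,0,0,0],[0,0,0,0],[0,0,0,0],[0,0,0,0],[0,0,0,0],[0,0,0,0],[0,0,0,0],[0,0,0,0]]
  grip: 0

```text
time: 6.7
eef_pos: [0.5179, 0.1754, 0.0456]
ee_rot: [[-0.112, 0.994, 0.001], [0.994, 0.112, 0.0], [0.0, 0.001, -1.0]]
wrist_force: [-1.6, -0.3, 5.5]
width: 0.13
grip_force: 58.6
```

```bash
python3 - <<'E'
from h import *
s=ctrl.get_state(); print(s["eef_pos"],s["ee_rot"],s["wrist_force"],s["time"],s["width"],s["grip_force"])
p=viewer.grab_frame("side"); K=p["camera_matrix"]; T=p["cam_to_world"]
for v in range(156,182,2):
    o=[]
    for u in (289,291,293,295,297,299):
        d=p["z_map"][v,u]; w=T@np.array([(u-K[0,2])*d/K[0,0],(v-K[1,2])*d/K[1,1],d,1]); o.append(w[:3].round(3).tolist())
    print(v,o)
E
```

```text
[0.5179 0.1754 0.0456] [[-0.1119  0.9937  0.0013]
 [ 0.9937  0.1119  0.0002]
 [ 0.0001  0.0013 -1.    ]] [-1.6102 -0.2563  5.5265] 6.7 0.1303915855934199 58.59856188297272
156 [[0.5, 0.155, 0.143], [0.507, 0.161, 0.138], [0.515, 0.195, 0.118], [0.521, 0.182, 0.125], [0.527, 0.166, 0.135], [0.533, 0.165, 0.134]]
158 [[0.5, 0.158, 0.133], [0.507, 0.164, 0.129], [0.444, -0.992, 0.825], [0.521, 0.183, 0.117], [0.527, 0.167, 0.126], [0.533, 0.163, 0.128]]
160 [[0.499, 0.157, 0.126], [0.506, 0.164, 0.121], [0.514, 0.185, 0.108], [0.52, 0.173, 0.115], [0.526, 0.162, 0.121], [0.533, 0.164, 0.12]]
162 [[0.499, 0.163, 0.115], [0.506, 0.164, 0.114], [0.514, 0.178, 0.105], [0.52, 0.172, 0.108], [0.526, 0.168, 0.11], [0.534, 0.173, 0.106]]
164 [[0.499, 0.165, 0.106], [0.506, 0.161, 0.108], [0.513, 0.176, 0.098], [0.52, 0.174, 0.099], [0.527, 0.171, 0.1], [0.533, 0.17, 0.1]]
166 [[0.499, 0.166, 0.097], [0.506, 0.162, 0.099], [0.513, 0.174, 0.091], [0.519, 0.167, 0.095], [0.526, 0.161, 0.098], [0.533, 0.171, 0.092]]
168 [[0.499, 0.167, 0.088], [0.505, 0.164, 0.09], [0.512, 0.166, 0.088], [0.519, 0.
[... 205 characters left out ...]
[[0.501, 0.232, 0.03], [0.506, 0.185, 0.06], [0.511, 0.152, 0.081], [0.518, 0.148, 0.083], [0.533, 0.278, -0.002], [0.541, 0.279, -0.003]]
174 [[0.501, 0.235, 0.019], [0.505, 0.177, 0.057], [0.512, 0.178, 0.056], [0.517, 0.146, 0.077], [0.531, 0.246, 0.01], [0.539, 0.254, 0.005]]
176 [[0.501, 0.233, 0.012], [0.508, 0.234, 0.011], [0.512, 0.173, 0.051], [0.517, 0.139, 0.073], [0.53, 0.234, 0.009], [0.537, 0.234, 0.009]]
178 [[0.5, 0.229, 0.006], [0.508, 0.231, 0.004], [0.512, 0.17, 0.045], [0.516, 0.135, 0.068], [0.523, 0.134, 0.068], [0.529, 0.133, 0.068]]
180 [[0.5, 0.22, 0.004], [0.503, 0.138, 0.059], [0.509, 0.127, 0.066], [0.516, 0.134, 0.06], [0.522, 0.126, 0.066], [0.53, 0.138, 0.057]]
```

Request:
apply_moves:
  increments:
    - [[-3,0,-4,0],[-5,0,-6.4,0],[-6,0,-7.7,0],[-6,0,-7.7,0],[-6,0,-7.7,0],[0,0,-25,0],[0,0,-35,0],[0,0,-35,0]]

```text
time: 7.42
eef_pos: [0.5197, 0.1486, 0.175]
ee_rot: [[-0.111, 0.994, -0.001], [0.994, 0.111, -0.0], [-0.0, -0.001, -1.0]]
wrist_force: [1.8, 0.6, -0.1]
width: 0.125
grip_force: 58.5
```

```bash
python3 - <<'E'
from h import *
s=ctrl.get_state(); print(s["eef_pos"],s["wrist_force"],s["time"],s["width"],s["grip_force"])
p=viewer.grab_frame("side")
for m in ["brush","brush_head","brush_butt"]:
    print(m,[(np.array(r["position"]).round(4),round(r["p"],2)) for r in viewer.tip_of(p,m)[:2]])
r=plan([.4968,-.2155,.185],-7.6,16)
print([[float(x) for x in a] for a in r[:8]]);print([[float(x) for x in a] for a in r[8:]])
E
```

```text
[0.5197 0.1486 0.175 ] [ 1.7657  0.5632 -0.0776] 7.4167 0.1254853083296234 58.49177956581116
brush [(array([0.5176, 0.1505, 0.219 ]), 0.6)]
brush_head []
brush_butt [(array([0.5229, 0.0842, 0.1722]), 0.47), (array([0.5206, 0.149 , 0.2197]), 0.3)]
[[-22.5, -4.0, -0.7, 0.88], [-22.5, -3.7, -0.7, 0.88], [-22.6, -3.3, -0.7, 0.88], [-22.6, -3.0, -0.7, 0.88], [-22.7, -2.7, -0.7, 0.88], [-22.7, -2.3, -0.7, 0.88], [-22.7, -2.0, -0.7, 0.88], [-22.8, -1.6, -0.7, 0.88]]
[[-22.8, -1.3, -0.7, 0.88], [-22.8, -0.9, -0.7, 0.88], [-22.8, -0.6, -0.7, 0.88], [-22.8, -0.2, -0.7, 0.88], [-22.8, 0.1, -0.7, 0.88], [-22.8, 0.5, -0.7, 0.88], [-22.8, 0.8, -0.7, 0.88], [-22.8, 1.2, -0.7, 0.88]]
```

Brush is lifted with the slope kept. Carry it over the case.

Request:
apply_moves:
  increments:
    - [[-12,-4,-0.7,0.88],[-20,-3.7,-0.7,0.88],[-25,-3.3,-0.7,0.88],[-25,-3,-0.7,0.88],[-25,-2.7,-0.7,0.88],[-25,-2.3,-0.7,0.88],[-25,-2,-0.7,0.88],[-25,-1.6,-0.7,0.88]]

```text
time: 8.28
eef_pos: [0.5062, -0.0354, 0.1779]
ee_rot: [[0.012, 1.0, -0.002], [1.0, -0.012, 0.0], [0.0, -0.002, -1.0]]
wrist_force: [-0.1, 1.1, -0.6]
width: 0.129
grip_force: 58.6
```

Request:
apply_moves:
  increments:
    - [[-25,-1.3,-0.7,0.88],[-25,-0.9,-0.7,0.88],[-25,-0.6,-0.7,0.88],[-25,-0.2,-0.7,0.88],[-25,0.1,-0.7,0.88],[-25,0.5,-0.7,0.88],[-20,0.8,-0.7,0.88],[-12,1.2,-0.7,0.88]]

```text
time: 8.95
eef_pos: [0.4949, -0.2176, 0.1834]
ee_rot: [[0.136, 0.991, -0.002], [0.991, -0.136, 0.001], [0.0, -0.002, -1.0]]
wrist_force: [-0.3, -1.3, -0.5]
width: 0.126
grip_force: 58.5
```

```bash
python3 - <<'E'
from h import *
for n in ("side","wrist","top"):
  p=viewer.grab_frame(n); save(p,n+"3.png")
  for m in ["brush","brush_head","brush_butt","kit_case","slot","lid_hinge"]:
    print(n,m,[(np.array(r["position"]).round(4),round(r["p"],2)) for r in viewer.tip_of(p,m)[:2]])
  for r in viewer.regions_of(p,"brush")[:1]:
    c=cloud(p,r["region"]); print(len(c),np.percentile(c,[3,50,97],axis=0).round(3).tolist(),cv2.fitLine(c.astype(np.float32),cv2.DIST_HUBER,0,.001,.001).ravel())
s=ctrl.get_state(); print(s["eef_pos"],s["wrist_force"],s["time"],s["width"],s["grip_force"])
print(plan([.4968,-.2155,.185],-7.6,1))
E
```

```text
side brush [(array([ 0.4943, -0.215 ,  0.2302]), 0.79)]
side brush_head []
side brush_butt [(array([ 0.4828, -0.2805,  0.1801]), 0.74), (array([ 0.5168,  0.1766, -0.0004]), 0.7)]
side kit_case [(array([ 0.533 , -0.2201, -0.0019]), 0.89)]
side slot [(array([ 0.4984, -0.2145,  0.0026]), 0.97)]
side lid_hinge [(array([ 0.6103, -0.2332,  0.052 ]), 0.64)]
272 [[0.481, -0.282, -0.001], [0.49, -0.23, 0.224], [0.508, 0.019, 0.26]] [ 0.1065  0.7866  0.6083  0.4895 -0.2335  0.2274]
wrist brush [(array([ 0.4994, -0.2128,  0.2295]), 0.86)]
wrist brush_head [(array([ 0.4985, -0.1571,  0.2844]), 0.85)]
wrist brush_butt [(array([ 0.4846, -0.283 ,  0.1802]), 0.61)]
wrist kit_case [(array([ 0.533 , -0.2303,  0.0032]), 0.65)]
wrist slot [(array([ 0.5007, -0.2188,  0.0053]), 0.85)]
wrist lid_hinge [(array([ 0.6106, -0.2275,  0.0448]), 0.57)]
4920 [[0.489, -0.258, 0.207], [0.5, -0.167, 0.28], [0.508, -0.151, 0.288]] [ 0.0743  0.7941  0.6033  0.5002 -0.1787  0.2705]
top brush []
top brush_head []
top brush_butt []
top kit_case []
top slot [(array([0.6164, 0.3897, 0.001 ]), 0.23)]
top lid_hinge [(array([ 0.6083, -0.2317,  0.0407]), 0.68)]
[ 0.4963 -0.2155  0.1845] [ 0.1632  0.0649 -1.4965] 10.15 0.12592690755376187 58.51693153381348
[[0.0, 0.5, -0.5, np.float64(-0.05)]]
```

View pics/wrist3.png

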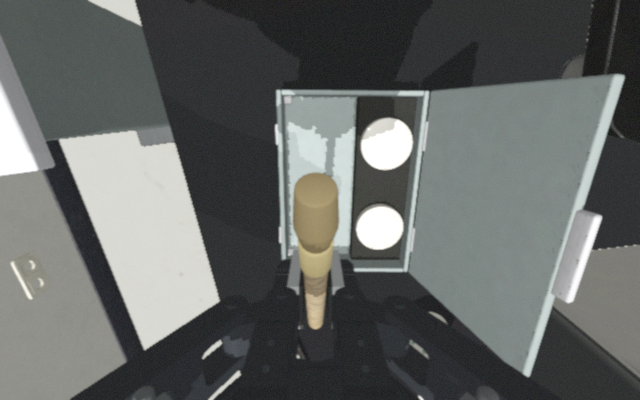

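Request:
apply_moves:
  increments:
    - [[1,2.5,8,0],[0,0,20,0],[0,0,25,0],[0,0,25,0],[0,0,25,0],[0,0,20,0],[0,0,15,0],[0,0,8,0]]

```text
time: 10.82
eef_pos: [0.498, -0.2141, 0.0362]
ee_rot: [[0.133, 0.991, -0.002], [0.991, -0.133, 0.001], [0.001, -0.002, -1.0]]
wrist_force: [0.7, 0.4, -0.5]
width: 0.128
grip_force: 58.5
```

```bash
python3 - <<'E'
from h import *
s=ctrl.get_state(); print(s["eef_pos"],s["wrist_force"],s["time"],s["width"],s["grip_force"])
p=viewer.grab_frame("side"); save(p,"s4.png"); K=p["camera_matrix"]; T=p["cam_to_world"]
for m in ["brush","brush_head","brush_butt"]:
    print(m,[(np.array(r["position"]).round(4),round(r["p"],2)) for r in viewer.tip_of(p,m)[:2]])
# finger tip from cloud near TCP
c=cloud(p); e=np.array(s["eef_pos"]); k=c[(np.abs(c[:,0]-e[0])<.03)&(np.abs(c[:,1]-e[1])<.016)&(c[:,2]>.015)&(c[:,2]<.15)]
for x in np.arange(e[0]-.03,e[0]+.03,.006):
    q=k[(k[:,0]>=x)&(k[:,0]<x+.006)]; print(round(x,3),len(q),q[:,2].min(initial=9).round(4))
E
```

```text
[ 0.498  -0.2141  0.0362] [ 0.697   0.3978 -0.4904] 10.8167 0.1283609004050643 58.51120412349701
brush [(array([ 0.6103, -0.2357,  0.0471]), 0.62)]
brush_head []
brush_butt [(array([ 0.4883, -0.2799,  0.035 ]), 0.49)]
0.468 19 0.1109
0.474 39 0.0772
0.48 45 0.0704
0.486 41 0.0732
0.492 40 0.0794
0.498 48 0.0725
0.504 33 0.0667
0.51 21 0.0754
0.516 18 0.1109
0.522 16 0.1121
0.528 0 9.0
```

Request:
apply_moves:
  increments:
    - [[0,0,8,0],[0,0,8,0],[0,0,5,0],[0,0,5,0],[0,0,5,0],[0,0,5,0],[0,0,5,0],[0,0,4,0]]

```text
time: 11.68
eef_pos: [0.4998, -0.214, -0.0061]
ee_rot: [[0.132, 0.991, 0.002], [0.991, -0.132, 0.001], [0.001, 0.002, -1.0]]
wrist_force: [1.4, 9.2, 13.9]
width: 0.131
grip_force: 58.6
```

Request:
apply_moves:
  increments:
    - [[0,0,3,0],[0,0,3,0],[0,0,3,0],[0,0,3,0],[0,0,2,0],[0,0,0,0],[0,0,0,0],[0,0,0,0]]

```text
time: 12.35
eef_pos: [0.4994, -0.2145, -0.0203]
ee_rot: [[0.133, 0.991, 0.001], [0.991, -0.133, 0.0], [0.0, 0.001, -1.0]]
wrist_force: [0.2, 4.9, 8.2]
width: 0.133
grip_force: 58.6
```

```bash
python3 - <<'E'
from h import *
s=ctrl.get_state(); print(s["eef_pos"],s["wrist_force"],s["time"],s["width"],s["grip_force"])
for n in ("side","wrist"):
  p=viewer.grab_frame(n); save(p,n+"5.png")
  for m in ["brush","brush_head","brush_butt"]:
    print(n,m,[(np.array(r["position"]).round(4),round(r["p"],2)) for r in viewer.tip_of(p,m)[:2]])
  for r in viewer.regions_of(p,"brush")[:1]:
    c=cloud(p,r["region"]); print(len(c),np.percentile(c,[3,50,97],axis=0).round(3).tolist(),cv2.fitLine(c.astype(np.float32),cv2.DIST_HUBER,0,.001,.001).ravel())
E
```

```text
[ 0.4994 -0.2145 -0.0203] [0.1887 4.863  8.1774] 12.35 0.13256014774667438 58.56864273548126
side brush [(array([ 0.5014, -0.2124,  0.0275]), 0.66)]
side brush_head []
side brush_butt [(array([ 0.4912, -0.2928,  0.0055]), 0.52), (array([ 0.7186, -0.0105, -0.0024]), 0.28)]
153 [[0.485, -0.291, 0.014], [0.493, -0.243, 0.028], [0.503, -0.19, 0.043]] [ 0.1233  0.9559  0.2664  0.4934 -0.2413  0.0288]
wrist brush [(array([ 0.5037, -0.2129,  0.0291]), 0.82)]
wrist brush_head [(array([ 0.5083, -0.1397,  0.0518]), 0.59)]
wrist brush_butt [(array([ 0.4865, -0.2929,  0.0078]), 0.71)]
6613 [[0.491, -0.26, 0.024], [0.503, -0.17, 0.051], [0.513, -0.137, 0.06]] [ 0.1454  0.9491  0.2795  0.503  -0.179   0.0484]
```

View pics/wrist5.png

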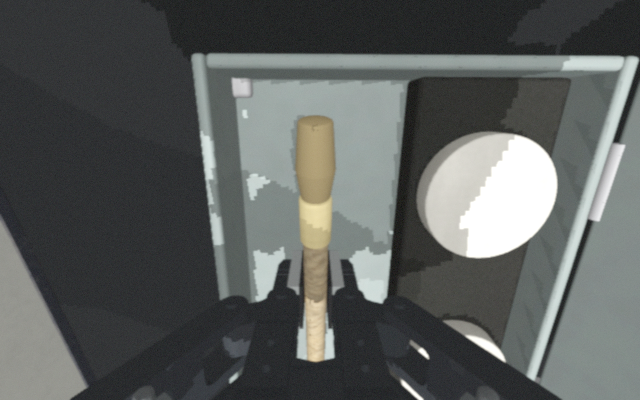

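Request:
apply_moves:
  increments:
    - [[0,0,2,0],[0,0,2,0],[0,0,2,0],[0,0,1,0],[0,0,0,0],[0,0,0,0],[0,0,0,0],[0,0,0,0]]

```text
time: 13.52
eef_pos: [0.4995, -0.2144, -0.0272]
ee_rot: [[0.133, 0.991, 0.001], [0.991, -0.133, 0.0], [0.001, 0.001, -1.0]]
wrist_force: [1.8, 6.0, 9.0]
width: 0.13
grip_force: 58.7
```

```bash
cat > b.py <<'E'
from h import *
s=ctrl.get_state(); print(s["eef_pos"],s["wrist_force"],s["time"],s["width"],s["grip_force"])
for n in ("side","wrist"):
  p=viewer.grab_frame(n); save(p,n+"6.png")
  for m in ["brush","brush_head","brush_butt"]:
    print(n,m,[(np.array(r["position"]).round(4),round(r["p"],2)) for r in viewer.tip_of(p,m)[:2]])
  for r in viewer.regions_of(p,"brush")[:1]:
    c=cloud(p,r["region"]); print(len(c),np.percentile(c,[3,50,97],axis=0).round(3).tolist(),cv2.fitLine(c.astype(np.float32),cv2.DIST_HUBER,0,.001,.001).ravel())
E
python3 b.py
```

```text
[ 0.4995 -0.2144 -0.0272] [1.7534 5.9809 9.0245] 13.5167 0.13004331013942746 58.73677432537079
side brush []
side brush_head []
side brush_butt []
130 [[0.486, -0.287, 0.015], [0.494, -0.236, 0.024], [0.502, -0.192, 0.034]] [ 0.1275  0.9781  0.1644  0.4939 -0.2426  0.0243]
wrist brush [(array([ 0.5047, -0.2135,  0.0198]), 0.68)]
wrist brush_head [(array([ 0.5052, -0.1418,  0.0441]), 0.91)]
wrist brush_butt []
```

Request:
apply_moves:
  increments:
    - [[0,0,1,0],[0,0,1,0],[0,0,0.5,0],[0,0,0,0],[0,0,0,0],[0,0,0,0],[0,0,0,0],[0,0,0,0]]

```text
time: 14.68
eef_pos: [0.4997, -0.2145, -0.0282]
ee_rot: [[0.133, 0.991, 0.002], [0.991, -0.133, -0.0], [-0.0, 0.002, -1.0]]
wrist_force: [-6.4, 10.3, 38.8]
width: 0.129
grip_force: 75.6
```

```bash
python3 b.py
```

```text
[ 0.4997 -0.2145 -0.0282] [-6.3898 10.2723 38.758 ] 14.6833 0.12933154101719438 75.61432797345333
side brush [(array([ 0.5001, -0.2143,  0.018 ]), 0.55), (array([ 0.6103, -0.4618, -0.0005]), 0.23)]
side brush_head []
side brush_butt [(array([ 0.4906, -0.2932,  0.009 ]), 0.49)]
145 [[0.485, -0.287, 0.014], [0.494, -0.236, 0.024], [0.503, -0.187, 0.035]] [ 0.1222  0.9786  0.1658  0.4937 -0.2374  0.024 ]
wrist brush [(array([ 0.5005, -0.2134,  0.019 ]), 0.92)]
wrist brush_head [(array([ 0.5062, -0.1388,  0.0377]), 0.88)]
wrist brush_butt []
6885 [[0.491, -0.257, 0.022], [0.503, -0.171, 0.038], [0.513, -0.136, 0.045]] [ 0.1275  0.9752  0.1811  0.5029 -0.1804  0.0361]
```

Request:
apply_moves:
  increments:
    - [[0,0,-1,0],[0,0,-1,0],[0,0,-0.5,0],[0,0,0,0],[0,0,0,0],[0,0,0,0],[0,0,0,0],[0,0,0,0]]

```text
time: 15.85
eef_pos: [0.4993, -0.2147, -0.0275]
ee_rot: [[0.133, 0.991, 0.001], [0.991, -0.133, 0.0], [0.0, 0.001, -1.0]]
wrist_force: [1.6, 4.3, 6.9]
width: 0.128
grip_force: 58.6
```

Request:
apply_moves:
  increments:
    - [[0,0,0,0],[0,0,0,0],[0,0,0,0],[0,0,0,0],[0,0,0,0],[0,0,0,0],[0,0,0,0],[0,0,0,0]]
  grip: 26

```text
time: 16.52
eef_pos: [0.4989, -0.2148, -0.0275]
ee_rot: [[0.133, 0.991, 0.0], [0.991, -0.133, -0.0], [-0.0, 0.0, -1.0]]
wrist_force: [-0.3, 0.7, -0.1]
width: 0.308
grip_force: 0.0
```

```bash
python3 b.py
```

```text
[ 0.4989 -0.2148 -0.0275] [-0.2824  0.6622 -0.1095] 16.5167 0.3079259071673283 0.0
side brush [(array([ 0.5025, -0.2131,  0.0064]), 0.57), (array([ 0.4879, -0.2914,  0.0126]), 0.4)]
side brush_head [(array([ 0.5074, -0.1336,  0.0141]), 0.67)]
side brush_butt [(array([ 0.488 , -0.2929,  0.0088]), 0.56), (array([ 0.5346, -0.2234, -0.001 ]), 0.37)]
145 [[0.486, -0.29, 0.012], [0.495, -0.229, 0.015], [0.506, -0.168, 0.018]] [ 0.1251  0.9921 -0.0013  0.4949 -0.2286  0.0152]
wrist brush [(array([ 0.502 , -0.2185,  0.0037]), 0.67), (array([ 0.5041, -0.2096,  0.0034]), 0.61)]
wrist brush_head [(array([ 0.506 , -0.135 ,  0.0133]), 0.68)]
wrist brush_butt []
6038 [[0.49, -0.265, 0.013], [0.502, -0.178, 0.017], [0.513, -0.133, 0.019]] [ 0.1359  0.9907  0.0015  0.5013 -0.1916  0.0171]
```

Request:
apply_moves:
  increments:
    - [[0,0,0,0],[0,0,0,0],[0,0,0,0],[0,0,0,0],[0,0,0,0],[0,0,0,0],[0,0,0,0],[0,0,0,0]]
  grip: 0

```text
time: 17.68
eef_pos: [0.499, -0.2148, -0.0273]
ee_rot: [[0.133, 0.991, 0.0], [0.991, -0.133, -0.0], [-0.0, 0.0, -1.0]]
wrist_force: [-2.7, 1.7, 5.6]
width: 0.123
grip_force: 59.2
```

Request:
apply_moves:
  increments:
    - [[0,0,-2,0],[0,0,-2,0],[0,0,0,0],[0,0,0,0],[0,0,0,0],[0,0,2,0],[0,0,1.5,0],[0,0,0,0]]

```text
time: 18.35
eef_pos: [0.4988, -0.2147, -0.0273]
ee_rot: [[0.133, 0.991, -0.0], [0.991, -0.133, 0.0], [0.0, -0.0, -1.0]]
wrist_force: [0.4, 0.3, 0.4]
width: 0.123
grip_force: 58.6
```

```bash
python3 b.py
```

```text
[ 0.4988 -0.2147 -0.0273] [0.3807 0.2881 0.3511] 18.35 0.12336701680927853 58.585206270217896
side brush [(array([ 0.4996, -0.2113,  0.0033]), 0.59), (array([ 0.6583, -0.2442,  0.1938]), 0.17)]
side brush_head [(array([ 0.6146,  0.3898, -0.    ]), 0.68)]
side brush_butt [(array([ 0.488 , -0.2905,  0.0109]), 0.42)]
76 [[0.485, -0.289, 0.012], [0.491, -0.256, 0.016], [0.497, -0.219, 0.018]] [ 0.1271  0.9918 -0.0093  0.4917 -0.2471  0.0159]
wrist brush [(array([ 0.5045, -0.2099,  0.0047]), 0.75)]
wrist brush_head [(array([ 0.5038, -0.136 ,  0.0108]), 0.57)]
wrist brush_butt []
6160 [[0.489, -0.265, 0.013], [0.502, -0.179, 0.017], [0.513, -0.133, 0.019]] [ 0.1314  0.9913  0.0095  0.5015 -0.187   0.0167]
```

Request:
apply_moves:
  increments:
    - [[0,0,0,0],[0,0,0,0],[0,0,0,0],[0,0,0,0],[0,0,0,0],[0,0,0,0],[0,0,0,0],[0,0,0,0]]
  grip: 26

```text
time: 19.52
eef_pos: [0.4989, -0.2148, -0.027]
ee_rot: [[0.133, 0.991, 0.0], [0.991, -0.133, -0.0], [-0.0, 0.0, -1.0]]
wrist_force: [0.0, 0.1, 0.3]
width: 0.306
grip_force: 0.0
```

Request:
apply_moves:
  increments:
    - [[0,0,-4,0],[0,0,-15,0],[0,0,-30,0],[0,0,-40,0],[0,0,-40,0],[0,0,-40,0],[0,0,-40,0],[0,0,-34,0]]

```text
time: 20.18
eef_pos: [0.4987, -0.2146, 0.2193]
ee_rot: [[0.133, 0.991, 0.002], [0.991, -0.133, -0.001], [-0.001, 0.002, -1.0]]
wrist_force: [-0.1, -1.6, -0.4]
width: 0.304
grip_force: 0.0
```

```bash
python3 b.py; python3 - <<'E'
from h import *
p=viewer.grab_frame("side")
for m in ["lid_edge","lid_hinge"]: print(m,[(np.array(r["position"]).round(4),round(r["p"],2)) for r in viewer.tip_of(p,m)[:1]])
k=cloud(p,viewer.regions_of(p,"kit_lid")[0]["region"]); k=k[k[:,2]>.07]; print(np.percentile(k,[1,50,99],axis=0))
H=np.array([.611,-.234]); e=np.array([.991,-.134])
t=H+e*.085
r=plan([t[0],t[1],.216],-7.7,8); print(t,[[float(x) for x in a] for a in r])
E
```

```text
[ 0.4987 -0.2146  0.2193] [-0.0961 -1.5764 -0.436 ] 20.1833 0.30374276928593485 0.0
side brush [(array([ 0.5027, -0.2095,  0.0065]), 0.53)]
side brush_head [(array([ 0.5096, -0.1321,  0.0135]), 0.73)]
side brush_butt [(array([ 0.4903, -0.2889,  0.0105]), 0.51)]
182 [[0.484, -0.29, 0.006], [0.495, -0.224, 0.015], [0.507, -0.149, 0.019]] [ 0.1236  0.9923  0.0099  0.4952 -0.2215  0.0148]
wrist brush [(array([ 0.5037, -0.2107,  0.0041]), 0.87), (array([ 0.4869, -0.2966,  0.0087]), 0.25)]
wrist brush_head [(array([ 0.5046, -0.1367,  0.0114]), 0.58)]
wrist brush_butt [(array([ 0.4859, -0.2972,  0.007 ]), 0.89)]
1194 [[0.486, -0.287, 0.004], [0.5, -0.198, 0.017], [0.514, -0.134, 0.019]] [ 0.1322  0.9912  0.0118  0.5004 -0.1972  0.0171]
lid_edge [(array([ 0.6575, -0.2452,  0.1942]), 0.74)]
lid_hinge [(array([ 0.6114, -0.2338,  0.0483]), 0.71)]
[[ 0.6038 -0.3447  0.0714]
 [ 0.6314 -0.2617  0.1436]
 [ 0.6605 -0.1397  0.2044]]
[ 0.6952 -0.2454] [[-0.5, 24.8, -0.0, 0.01], [-0.5, 24.8, -0.0, 0.01], [-0.5, 24.8, -0.0, 0.01], [-0.5, 24.8, -0.0, 0.01], [-0.5, 24.8, -0.0, 0.01], [-0.5, 24.8, -0.0, 0.01], [-0.5, 24.8, -0.0, 0.01], [-0.5, 24.8, -0.0, 0.01]]
```

Request:
apply_moves:
  increments:
    - [[-0.5,12,0,0],[-0.5,20,0,0],[-0.5,28,0,0],[-0.5,30,0,0],[-0.5,30,0,0],[-0.5,30,0,0],[-0.5,28,0,0],[-0.5,20,0,0]]
  grip: 0

```text
time: 21.55
eef_pos: [0.6963, -0.2451, 0.215]
ee_rot: [[0.133, 0.991, -0.0], [0.991, -0.133, 0.0], [0.0, -0.001, -1.0]]
wrist_force: [-0.2, -0.6, 0.2]
width: -0.001
grip_force: 0.0
```

```bash
python3 - <<'E'
from h import *
p=viewer.grab_frame("wrist"); save(p,"w7.png"); q=viewer.grab_frame("side")
s=ctrl.get_state(); print(s["eef_pos"],s["wrist_force"],s["time"],s["width"],s["joint_positions"])
c=cloud(q); c=c[(c[:,0]>.64)&(c[:,0]<.72)&(np.abs(c[:,1]+.245)<.03)&(c[:,2]>.17)&(c[:,2]<.33)]
for x in np.arange(.64,.72,.006):
    k=c[(c[:,0]>=x)&(c[:,0]<x+.006),2]; print(round(x,3),len(k),k.min(initial=9).round(3),np.sort(k)[-40:][::6].round(3))
E
```

```text
[ 0.6966 -0.2452  0.2135] [ 0.1432 -1.2032 -0.8622] 21.65 -0.004399221481626515 [-0.4487  0.6825  0.7104  1.6005  0.0001  1.2549]
0.64 59 0.172 [0.181 0.185 0.188 0.192 0.194 0.319 0.326]
0.646 73 0.183 [0.2   0.202 0.203 0.204 0.312 0.321 0.327]
0.652 44 0.201 [0.202 0.203 0.205 0.307 0.312 0.318 0.322]
0.658 25 0.202 [0.202 0.301 0.308 0.315 0.32 ]
0.664 31 0.292 [0.292 0.298 0.303 0.306 0.31  0.329]
0.67 30 0.289 [0.289 0.297 0.301 0.303 0.324]
0.676 51 0.255 [0.288 0.295 0.299 0.305 0.315 0.322 0.327]
0.682 79 0.253 [0.292 0.297 0.301 0.305 0.317 0.321 0.327]
0.688 59 0.25 [0.267 0.273 0.28  0.29  0.299 0.318 0.326]
0.694 86 0.251 [0.291 0.294 0.3   0.311 0.317 0.323 0.328]
0.7 69 0.246 [0.295 0.298 0.301 0.307 0.313 0.319 0.326]
0.706 36 0.256 [0.256 0.273 0.295 0.303 0.317 0.325]
0.712 25 0.288 [0.288 0.294 0.299 0.302 0.33 ]
0.718 10 0.293 [0.293 0.302]
```

View pics/w7.png

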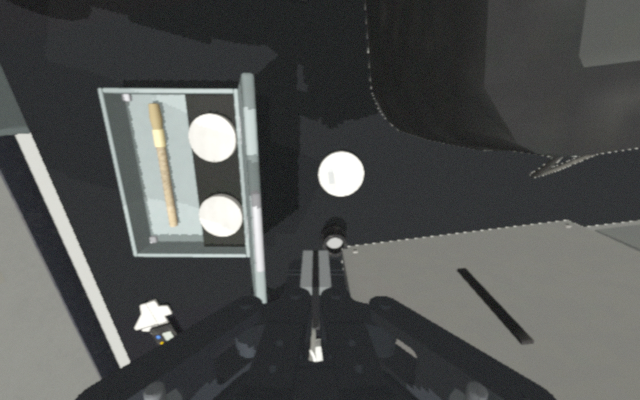

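Request:
apply_moves:
  increments:
    - [[0,0,8,0],[0,0,15,0],[0,0,15,0],[0,0,12,0],[0,0,8,0],[0,0,0,0],[0,-4,0,0],[0,-5,0,0]]

```text
time: 22.32
eef_pos: [0.6856, -0.244, 0.1587]
ee_rot: [[0.133, 0.991, 0.001], [0.991, -0.133, -0.0], [-0.0, 0.001, -1.0]]
wrist_force: [0.2, 0.5, -0.3]
width: 0.002
grip_force: 0.0
```

Request:
apply_moves:
  increments:
    - [[0,-6,0,0],[0,-6,0,0],[0,-6,0,0],[0,-7,0,0],[0,-7,0,0],[0,-7,0,0],[0,-7,0,0],[0,-6,0,0]]

```text
time: 22.98
eef_pos: [0.6335, -0.2369, 0.1583]
ee_rot: [[0.133, 0.991, 0.0], [0.991, -0.133, -0.0], [-0.0, 0.0, -1.0]]
wrist_force: [2.9, -0.3, 2.0]
width: -0.002
grip_force: 1.0
```

```bash
cat > lid.py <<'E'
from h import *
s=ctrl.get_state(); H=np.array([.611,-.234]); e=np.array([.991,-.134]); f=np.array([.134,.991]); d=np.array(s["eef_pos"][:2])-H
print("s_f",d@e,"lat",d@f,"z",s["eef_pos"][2],s["wrist_force"],s["time"])
p=viewer.grab_frame("side")
for r in viewer.regions_of(p,"kit_lid")[:1]:
    k=cloud(p,r["region"]); k=k[k[:,2]>.055]; m=k
    for _ in range(4):
        c=m.mean(0); n=np.linalg.svd(m-c)[2][2]; dd=np.abs((m-c)@n); m=m[dd<2*dd.std()+1e-4]
    n=n*np.sign(n@np.r_[e,1]); print("n",n,"theta",np.arctan2(n[:2]@e,n[2]),len(m),r["p"])
print([(np.array(r["position"]).round(3),r["p"]) for r in viewer.tip_of(p,"lid_edge")[:1]])
E
python3 lid.py
```

```text
s_f 0.02267107478900221 lat 0.00013203256539126126 z 0.15830824603484944 [ 2.8599 -0.2881  1.9668] 22.9833
n [ 0.9909 -0.1322 -0.0267] theta 1.5975254466180484 296 0.74
[(array([ 0.621, -0.237,  0.2  ]), 0.86)]
```

Request:
apply_moves:
  increments:
    - [[0,-12,1.5,0],[0,-12,1.5,0],[0,-12,2,0],[0,-12,4,0],[0,-12,4,0],[0,-11,4.5,0],[0,-10.5,7,0],[0,-10.5,7,0]]

```text
time: 23.8
eef_pos: [0.5427, -0.2248, 0.1263]
ee_rot: [[0.133, 0.991, 0.0], [0.991, -0.133, -0.0], [-0.0, 0.0, -1.0]]
wrist_force: [1.5, 0.1, 2.7]
width: 0.001
grip_force: 0.8
```

```bash
python3 lid.py
```

```text
s_f -0.06888085388482966 lat 1.5692657531693405e-05 z 0.1262895106665993 [1.528  0.1095 2.7439] 23.8
n [ 0.7973 -0.1103  0.5935] theta 0.935453211272898 756 0.98
[(array([ 0.526, -0.224,  0.177]), 0.56)]
```

Request:
apply_moves:
  increments:
    - [[0,-11,7,0],[0,-8.2,9.5,0],[0,-8.2,9.5,0],[0,-8.2,9.5,0],[0,-4.2,8.6,0],[0,-4.2,8.6,0],[0,-4,8.6,0],[0,-4,8.6,0]]

```text
time: 24.62
eef_pos: [0.4924, -0.2182, 0.0566]
ee_rot: [[0.133, 0.991, 0.001], [0.991, -0.133, -0.0], [-0.0, 0.001, -1.0]]
wrist_force: [1.2, -0.3, 1.0]
width: -0.001
grip_force: 0.5
```

```bash
python3 lid.py
```

```text
s_f -0.11969805670729261 lat -0.000203418406996429 z 0.05657769971954169 [ 1.184  -0.3287  0.9665] 24.6167
n [ 0.2738 -0.0369  0.9611] theta 0.27988306037467126 1127 0.79
[(array([ 0.464, -0.215,  0.098]), 0.64)]
```

Request:
apply_moves:
  increments:
    - [[0,-1,6,0],[0,-1,6,0],[0,-1,6,0],[0,-1,6,0],[0,-1,5,0],[0,0,4,0],[0,0,3,0],[0,0,2,0]]

```text
time: 25.43
eef_pos: [0.4864, -0.2171, 0.0195]
ee_rot: [[0.133, 0.991, 0.0], [0.991, -0.133, -0.0], [-0.0, 0.0, -1.0]]
wrist_force: [-14.9, 9.1, 56.8]
width: 0.001
grip_force: 28.2
```

```bash
python3 lid.py
```

```text
s_f -0.12576449436442919 lat 4.27386506557069e-05 z 0.019460944322900464 [-14.9321   9.1404  56.8005] 25.4333
n [0.0001 0.0007 1.    ] theta 2.8590893679912343e-06 26 0.98
[(array([ 0.457, -0.215,  0.055]), 0.86)]
```

Pressed home (57 N). Withdraw and check.

Request:
apply_moves:
  increments:
    - [[0,0,-3,0],[0,0,-6,0],[0,0,-15,0],[0,0,-25,0],[0,0,-30,0],[0,0,-30,0],[0,0,-20,0],[0,0,0,0]]

```text
time: 26.25
eef_pos: [0.4881, -0.2182, 0.1517]
ee_rot: [[0.133, 0.991, 0.005], [0.991, -0.133, -0.003], [-0.002, 0.005, -1.0]]
wrist_force: [0.0, -0.1, 0.8]
width: -0.003
grip_force: 0.0
```

```bash
python3 - <<'E'
from h import *
p=viewer.grab_frame("side"); save(p,"s9.png")
print(ctrl.get_state()["wrist_force"])
k=cloud(p); e=np.array([.991,-.134]); f=np.array([.134,.991]); d=k[:,:2]-np.array([.611,-.234])
s=d@e; l=d@f; k=k[(s>-.145)&(s<-.005)&(np.abs(l)<.095)&(k[:,2]<.1)]; s=(k[:,:2]-[.611,-.234])@e
print(len(k),np.polyfit(-s,k[:,2],1))
for m in ["jar","brown_bottle","mug","lid_edge"]: print(m,[(np.array(r["position"]).round(3),round(r["p"],2)) for r in viewer.tip_of(p,m)[:1]])
E
```

```text
[-0.5956  0.2448 -0.8053]
2679 [0.0004 0.0519]
jar [(array([ 0.718, -0.009, -0.   ]), 0.6)]
brown_bottle [(array([0.614, 0.39 , 0.005]), 0.81)]
mug [(array([ 0.612, -0.46 , -0.002]), 0.79)]
lid_edge [(array([ 0.458, -0.214,  0.055]), 0.88)]
```

View pics/s9.png

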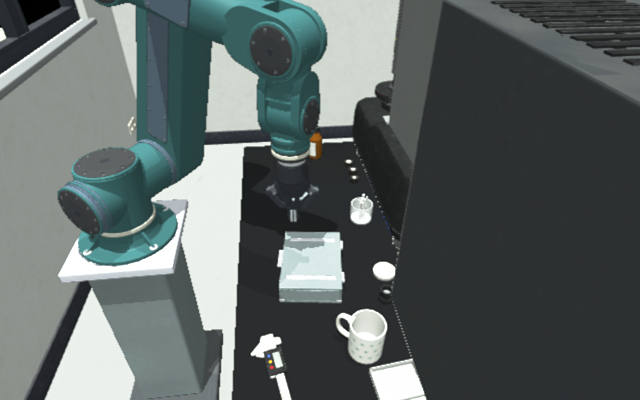

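The lid lies flat and shut at (310,265), the gripper is clear at (293,215), and the jar, bottle and mug are where they were.

```bash
python3 -c "
from rig import ticket
print(ticket.sign_off())"
```

```text
the job is handed in; nothing more can be done
None
```

The brush lies level in the front compartment and let go, the lid is shut flat, the bystanders are unmoved, and the job is handed in at about 26 s; the sign-off gave no verdict.

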